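# Take the filter cassette out of the bench dust extractor

## Robot

A 6-joint arm with a two-finger parallel gripper is mounted at the origin on the work surface. World frame = base frame: x ahead of the robot, y to its left, z up, the work surface at z = 0. Lengths are in m, angles in rad, forces in N, time in s.
With the tool pointing down it reaches from about 0.275 to 0.775 m from the base axis. Payload 14.6 kg.
Tool frame: the origin (TCP) lies at the very end of the fingers, on their centre line; the grasp point (between the pads) lies 19 mm behind it (robot.hold_point_z is the distance from the TCP to the grasp point, in m); y points along the fingers, x is the direction in which the jaws open and shut, and the axes are right-handed (so a half turn about y gives the same grasp; the last joint's range is limited). The gripper opens to 85 mm and grips with 20 to 120 N. Pads are 22 mm wide; open, the fingers measure 114 mm over their backs; the gripper's body (76 mm by 85 mm) begins 54 mm behind the grasp point. The pads swing forward as they close: fully open they stand 13 mm farther back than shut.
Start: joints at [-1.388, 0.263, -0.048, 1.259, 0, 1.415], TCP at [0.174, -0.495, 0.231] pointing down, gripper open.
Joint ranges: [-2.65, 2.65], [-0.89, 1.7], [-1.18, 1.37], [-2.13, 2.11], [-1.35, 1.29], [-3.14, 3.14]. Speed limits (rad/s): [1.89, 1.89, 2.57, 2.79, 3.14, 3.14].

## Interface

Orientations are given as a unit quaternion [x, y, z, w].
In Python, from rig import robot, vision gives the robot as it stands.
- The arm moves only by the tool jog_arm, never from a script. Its argument "steps" is a list of rows, each a list of 3 entries, a list of its own where there are three numbers: the shift along the tool's x, y, z in mm, then the turn about the tool's y in degrees, then the closure, from -1 (fully open) to 1 (shut). In form: [[[dx, dy, dz], spin, claw], ...]. A call has 1 to 20 rows; each row shifts and turns the commanded pose from where the row before left it, along the tool's axes as they then stand; what a row does not reach is not made up. A row lasts 1/10 s, in which the tool goes at most 50 mm and 8.59 degrees, less where a joint would pass 70% of its speed; a pose out of reach is approached as far as the arm can. A call is refused whole if a number of a shift passes 50 or a number of a turn 8.59, either way. A call with a gripper value outside its range is refused whole. The fingers move at their own pace and stop on an object; "newtons" is the grip in N (left out, the last holds). Time passes only in rows, so rows that do not move let the fingers close. It gives the time, the measured TCP pose, the force and the opening at its end, in the units of the state.
- robot.observe(): the state, without advancing time (a new reading comes with each control period).
- vision.get_image(name): name is "scene" or "top" or "wrist"; returns a dict with "frame" (400x640x3 uint8, red, green, blue), "fx", "fy", "cx", "cy" (pixels), "cam_to_world" (4x4, takes a point from camera to world coordinates); the wrist camera has in their place "mount" (4x4, takes a point from camera to tool coordinates, whose origin is the TCP and whose axes are the tool frame's). Camera axes: x right, y down, z forward; pixel columns grow to the right and rows downward; lengths in m; the calibration is good to about 2 mm. The wrist camera is an equidistant fisheye: a pixel r from the principal point sees the ray r / f radians off the axis. A picture is of the moment at which its call begins: read the wrist's pose just before it. There is no depth.
- robot.hand_in(): hands the job in, once; it reports no verdict.
The state is a dict: "time": time; "joint_pos": joint angles; "qd": joint speeds; "tau": joint torques, N m; "tcp_pos": TCP position; "eef_rot": TCP orientation; "force": force on the tool from outside, world axes, zero at the start; "ft_torque": the same for the moment, N m; "finger_gap": finger opening in m.
Only numpy, scipy, OpenCV 4.12 (cv2) and the standard library are available. Lean on these libraries where they do the work, as an engineer would, in place of code of your own. Each camera call takes 0.05 s, during which the arm holds its last target. There are 200 camera calls.

## Task

The filter of the watchmaker's bench dust extractor is due for inspection: with the blade of the red-handled case knife, pushed in at the pry notch under the cover's yellow lip, lever the hinged cover up and swing it right open, then lay the knife back down on the green mat. Pinch the two orange side catches of the filter cassette together with the fingers to unlatch it, lift it straight up clear of the housing, keeping it level so that no dust falls out, and finish while still holding it up, catches pinched, over its open bay. Do not disturb the other things on the bench.

Things in the scene. Friction and masses are not known exactly. Their poses are not given: they have to be found in the camera images.
- extractor: Grey dust extractor, fixed, 270 x 150 mm, rim 105 mm high. Origin on the table under the bay's middle; x from intake mouth (-120 mm, 66 high) to fan section (+86 to +152 mm, 112 high, knob to 126), y from notch side (-75) to hinge side (+75). Under the cover an open bay, x +-80, y +-69 mm, floor 60 mm above the table
- mat: Green bench mat, 340 (x) x 240 (y) x 2 mm, fixed; origin at the centre of its underside on the table
- knife: Watch case knife lying flat on the mat: red handle 84 x 15 x 15 mm (x -42 to +42 mm) and thin steel blade 12 mm wide and 2 mm thick, x +42 to +90 mm, flat side up, at mid-height of the handle (7.5 mm above its underside). 60 g. Origin at the middle of the handle's underside; x points along the blade to the tip, z up as it lies
- knife_tip (a point): Middle of the tip edge of the knife's blade, 90 mm from the middle of the handle; same axes as the knife
- knife_grip (a point): Balance point of the knife, inside the handle at mid-height (7.5 mm above its underside), 80 mm behind the blade's tip; same axes as the knife
- pry_notch (a point): Outer mouth of the pry notch in the top of the extractor's 6 mm side wall at y = -75 mm, 100 mm above the table. Notch 50 mm long (x -25 to +25), 93 to 105 mm above the table, roofed by the closed cover, a yellow stripe below it. Same axes as the extractor: the blade goes in along +y
- cover (a joint): Opening angle of the white cover, rad: 0 closed flat on the rim, 1.57 upright, 1.83 fully open at its stop. Flat panel 172 x 150 x 5 mm, 110 g, with a yellow lip (44 mm long) jutting 11 mm out over the pry notch. A friction hinge (0.1 N m) lets it stay at any angle; 1 to 2 N at the lip lifts it
- cover_hinge (a point): Middle of the cover's hinge line, 105 mm above the table on the +y side of the extractor; the line runs along the extractor's x. Closed, the cover's underside lies at this height, reaching 150 mm towards the extractor's -y (the lip 161 mm)
- cover_lip (a point): Underside of the yellow lip at the cover's free edge, 155 mm from the hinge line; moves with the cover
- cassette: Grey filter cassette, white pleats, 44 x 100 mm, 56 high, 154 g; origin at the centre of its underside, z up, axes as the extractor's. Seated 20 mm deep in the bay floor, underside 40 mm above the table, 1.5 mm of play. A grip block in its middle carries an orange spring catch on the -x and the +x side, faces 56 mm apart at rest, 44 mm fully pressed
- catch_front (a joint): How far the catch on the cassette's -x side is pressed in, m: 0 at rest, 0.006 fully; spring 3 N at rest, 7.2 N fully pressed. A hook at its foot reaches 3.5 mm under the edge of the bay floor and locks the cassette until both catches are pressed in more than that
- catch_back (a joint): The same for the catch on the cassette's +x side: 0 at rest, 0.006 m fully pressed; same spring and hook
- catch_front_pad (a point): Middle of the ribbed outer face of the catch on the cassette's -x side, 46 mm above the cassette's underside (86 mm above the table when seated). The face is 26 mm wide (y); ribs from 34 to 56 mm above the underside, free to grip from 26 mm up
- catch_back_pad (a point): The same point on the catch on the cassette's +x side
- bay_mouth (a point): Centre of the bay's open mouth at rim height, 105 mm above the table, straight above the seat; same axes as the extractor
- holder: Bystander: black round movement holder with a brass movement on the mat, 42 mm across, 18 mm high; origin under its centre
- loupe: Bystander: black eye loupe on the mat, 40 mm across, 30 mm high; origin under its centre
- tweezers: Bystander: steel tweezers lying on the mat near its -x edge, 112 mm long, 17 mm wide, 8 mm high, along their x; origin under their middle
- dish: Bystander: open glass dish, 84 mm across, 20 mm high; origin under its centre
- blower: Bystander: brick-red dust blower bulb, 60 mm across, 90 mm high; origin under its centre
- partsbox: Bystander: red parts box with a clear lid, 92 x 67 x 32 mm; origin under its centre
- oilstand: Bystander: grey oil-cup stand with three coloured oilers standing in it, 100 x 60 mm, 93 mm high; origin under its centre
Things that resemble listed ones, but are neither listed nor needed, are in the scene too. Of the things shaped like the knife, the red one is meant.

How it is judged:
On the way, in this order (a step that is already met when the one before it is completed fails the run):
1. the knife's blade, not the fingers, levers the cover up off the rim (value of joint cover between 0.06 and 0.8 rad and contact force between knife and cover above 0.3 N and contact force between the fingers and cover below 0.1 N and contact force between the fingers and knife above 1 N), for 0.1 s.
2. with the cover open, both catches are pinched in while the cassette is still in its seat (value of joint cover above 1.2 rad and value of joint each of catch_front, catch_back above 0.0035 m and contact force between the fingers and cassette above 2 N and height (world z) of cassette below 0.05 m), for 0.1 s.
At the end, for the whole second after the job is handed in: Held by both catches (each in 3.5 mm or more), cassette underside 25 mm or more above the rim, within 60 mm of the bay's middle, level within 15 degrees, still, touching nothing else; cover open 1.4 rad or more; knife at rest on the mat, handle's middle within its edges, let go (height (world z) of cassette above 0.13 m and horizontal distance between cassette and bay_mouth below 0.06 m and angle between cassette's own z axis and vertical below 0.26 rad and linear speed of cassette below 0.03 m/s and value of joint each of catch_front, catch_back above 0.0035 m and contact force between the fingers and cassette above 2 N and contact force between cassette and extractor below 0.1 N and contact force between cassette and cover below 0.1 N and contact force between each of cassette, the fingers and knife below 0.1 N and value of joint cover above 1.4 rad and x of knife in the frame of mat between -0.17 and 0.17 m and y of knife in the frame of mat between -0.12 and 0.12 m and height (world z) of knife_grip below 0.025 m and linear speed of knife below 0.02 m/s); the arm keeps its last pose, push and grip.
It fails at once if the cassette is tipped more than 25 degrees (angle between cassette's own z axis and vertical above 0.44 rad).
It fails at once if a bystander is disturbed (moved more than 25 mm) (distance of any of holder, loupe, tweezers, dish, blower, partsbox, oilstand from where it was at the start of the episode above 0.025 m).
It also fails if it takes over 62 s, if anything falls off the work surface, if the arm or the gripper's body presses on something with over 40 N, if the wrist force passes 120 N, or if a joint passes its speed limit or range.

## Working session

There is one attempt and no reset: what is moved stays moved. The work goes in short steps, Python scripts to look and compute and a tool call to move; the robot and the scene stay as the last step left them, time stands still between calls to the robot, and variables do not carry over. Pictures are saved under pics/ and viewed, about 8 in all and at most 12, crops included, and the job is handed in when it is done.

Besides the shell and the picture viewer there is one more tool, called after "Call:" as name(argument=value, ...), one argument or row to a line, values as JSON. jog_arm: Moves the arm, as the interface text tells. Its arguments: {"type":"object","properties":{"steps":{"type":"array"},"newtons":{"type":"number"}},"required":["steps"]}

```bash
mkdir -p pics
python3 - <<'E'
from rig import robot, vision
import cv2,numpy as np
s=robot.observe();print({k:np.round(v,3).tolist() for k,v in s.items()}, robot.hold_point_z)
for n in("scene","top"):
    d=vision.get_image(n);cv2.imwrite(f"pics/{n}0.png",d["frame"][:,:,::-1])
    print(n,d["fx"],d["fy"],d["cx"],d["cy"],np.round(d["cam_to_world"],4).tolist())
E
```

```text
{'time': 0.0, 'joint_pos': [-1.388, 0.264, -0.049, 1.259, -0.0, 1.415], 'qd': [-0.0, -0.0, -0.001, 0.0, -0.0, 0.002], 'tau': [-0.003, -63.762, 38.456, 0.014, -0.0, -0.0], 'tcp_pos': [0.174, -0.495, 0.231], 'eef_rot': [-0.577, 0.409, -0.409, 0.577], 'force': [0.866, 0.563, -0.195], 'ft_torque': [-0.011, 0.016, 0.042], 'finger_gap': 0.086} 0.0187
scene 411.14042262244783 411.14042262244783 320.0278313067981 195.81936347938287 [[-0.7514, 0.4671, -0.466, 1.245], [0.6596, 0.5488, -0.5135, 0.8081], [0.0159, -0.6932, -0.7205, 1.2559], [0.0, 0.0, 0.0, 1.0]]
top 373.02011041167697 373.02011041167697 321.47292644869776 202.8804394013037 [[-0.017, -0.9925, 0.1213, 0.3369], [-0.9998, 0.018, 0.0076, -0.0221], [-0.0097, -0.1211, -0.9926, 1.206], [0.0, 0.0, 0.0, 1.0]]
```

View pics/top0.png

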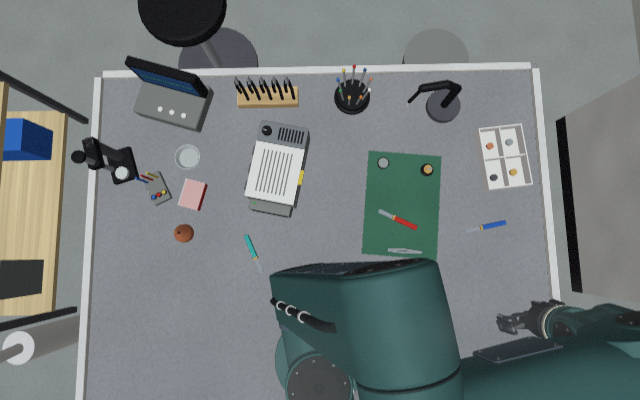

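View pics/scene0.png

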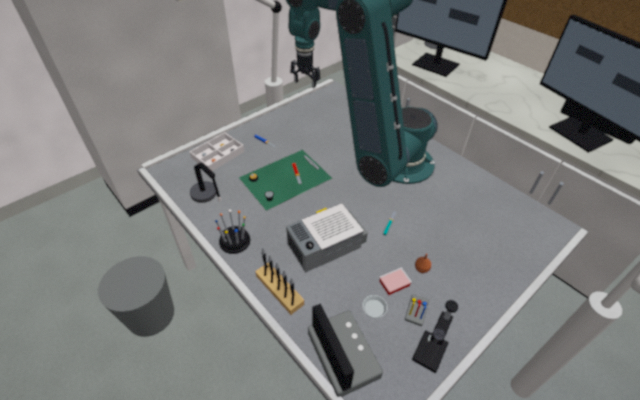

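The top view has the extractor at about (275,168), its lip at (300,177) facing image right (−y) and the fan up (+x). The mat is at (403,203) and the red knife's handle at about (403,219), with the blade pointing left. The scene view agrees. Next I'll measure coarsely by colour from both views.

```bash
cat > h.py <<'E'
from rig import robot, vision
import cv2,numpy as np
from scipy.spatial.transform import Rotation as R
def shot(n,save=None):
    s=robot.observe(); d=vision.get_image(n); d["name"]=n
    if n=="wrist":
        T=np.eye(4);T[:3,:3]=R.from_quat(s["eef_rot"]).as_matrix();T[:3,3]=s["tcp_pos"]
        d["cam_to_world"]=T@np.array(d["mount"])
    d["cam_to_world"]=np.array(d["cam_to_world"])
    if save: cv2.imwrite(f"pics/{save}.png",d["frame"][:,:,::-1])
    d["hsv"]=cv2.cvtColor(d["frame"],cv2.COLOR_RGB2HSV)
    return d
def ray(d,p):
    a=(p[0]-d["cx"])/d["fx"];b=(p[1]-d["cy"])/d["fy"]
    if d["name"]=="wrist":
        t=np.hypot(a,b);k=np.sin(t)/t if t>1e-9 else 1;v=np.array([a*k,b*k,np.cos(t)])
    else: v=np.array([a,b,1.])
    v=d["cam_to_world"][:3,:3]@v
    return d["cam_to_world"][:3,3],v/np.linalg.norm(v)
def onz(d,p,z):
    o,v=ray(d,p);return o+v*(z-o[2])/v[2]
def tri(*rs):
    A=0;b=0
    for o,v in rs:
        P=np.eye(3)-np.outer(v,v);A=A+P;b=b+P@o
    x=np.linalg.solve(A,b)
    return x,max(np.linalg.norm((np.eye(3)-np.outer(v,v))@(x-o)) for o,v in rs)
def proj(d,X):
    c=np.linalg.inv(d["cam_to_world"])@np.append(X,1)
    if d["name"]=="wrist":
        r=np.hypot(c[0],c[1]);t=np.arctan2(r,c[2]);k=t/r
        return np.array([d["cx"]+d["fx"]*c[0]*k,d["cy"]+d["fy"]*c[1]*k])
    return np.array([d["cx"]+d["fx"]*c[0]/c[2],d["cy"]+d["fy"]*c[1]/c[2]])
def blobs(d,lo,hi,amin=15):
    m=cv2.inRange(d["hsv"],lo,hi)
    c,_=cv2.findContours(m,cv2.RETR_EXTERNAL,cv2.CHAIN_APPROX_NONE)
    return sorted([q for q in c if cv2.contourArea(q)>=amin],key=cv2.contourArea,reverse=True)
RED=((0,150,60),(6,255,255));RED2=((172,150,60),(180,255,255));YEL=((20,130,110),(34,255,255));GRN=((65,80,30),(90,255,160));ORG=((7,170,120),(18,255,255))
def tool(): 
    s=robot.observe();return R.from_quat(s["eef_rot"]).as_matrix(),np.array(s["tcp_pos"])
def go(target,yaw=None):
    M,p=tool(); print("tcp",np.round(p,4),"shift tool mm",np.round(1000*M.T@(np.array(target)-p),1),"xaxis yaw",np.round(np.degrees(np.arctan2(M[1,0],M[0,0])),2))
E
python3 - <<'E'
from h import *
M,p=tool();print(np.round(M,3))
D={}
for n in("scene","top"):
    d=D[n]=shot(n)
    for nm,c in(("red",RED),("red2",RED2),("yel",YEL),("grn",GRN)):
        for q in blobs(d,*c,amin=12)[:3]:
            r=cv2.minAreaRect(q);m=cv2.moments(q);cc=(m['m10']/m['m00'],m['m01']/m['m00'])
            print(n,nm,cv2.contourArea(q),np.round(cc,1),np.round(cv2.boxPoints(r),1).tolist(),[np.round(onz(d,cc,z),3)[:2].tolist() for z in(.0095,.1)])
E
```

```text
[[ 0.331 -0.     0.943]
 [-0.943  0.001  0.331]
 [-0.001 -1.     0.   ]]
scene red 21.5 [294.6 167.6] [[291.5, 163.5], [294.5, 162.5], [297.6000061035156, 171.8000030517578], [294.6000061035156, 172.8000030517578]] [[0.41, -0.287], [0.47, -0.207]]
scene grn 2494.0 [284.1 179.6] [[239.60000610351562, 177.1999969482422], [312.5, 141.39999389648438], [330.3999938964844, 177.8000030517578], [257.5, 213.60000610351562]] [[0.493, -0.256], [0.548, -0.178]]
scene grn 1240.5 [396.1 147. ] [[344.0, 112.30000305175781], [387.0, 86.0], [438.3999938964844, 170.10000610351562], [395.3999938964844, 196.3000030517578]] [[-0.051, -0.088], [0.044, -0.023]]
scene grn 827.0 [377.4  24.3] [[350.5, 67.9000015258789], [356.29998779296875, -4.300000190734863], [410.1000061035156, 0.10000000149011612], [404.20001220703125, 72.30000305175781]] [[-0.979, -1.081], [-0.818, -0.944]]
top red 84.0 [405.5 222.7] [[393.70001220703125, 219.6999969482422], [395.6000061035156, 215.60000610351562], [417.1000061035156, 225.5], [415.20001220703125, 229.60000610351562]] [[0.414, -0.281], [0.409, -0.261]]
top red 13.5 [201.8 198. ] [[197.5, 208.89999389648438], [205.10000610351562, 184.6999969482422], [206.60000610351562, 185.1999969482422], [199.0, 209.3000030517578]] [[0.506, 0.375], [0.493, 0.345]]
top yel 37.0 [300.5 177. ] [[297.3999938964844, 183.89999389648438], [300.29998779296875, 169.5], [303.6000061035156, 170.10000610351562], [300.70001220703125, 184.5]] [[0.569, 0.054], [0.552, 0.048]]
top grn 31784.0 [434.7 310.9] [[243.60000610351562, 302.70001220703125], [394.8999938964844, 119.69999694824219], [677.0999755859375, 353.0], [525.7000122070312, 536.0]] [[0.138, -0.36], [0.153, -0.334]]
```

Call:
jog_arm(
  steps=[
    [[-17,5,36],0,-1],
    [[-17,5,36],0,-1],
    [[-17,5,36],0,-1],
    [[-17,5,36],0,-1],
    [[-17,5,36],0,-1],
    [[-17,5,36],0,-1],
    [[-17,5,36],0,-1],
    [[-17,5,36],0,-1],
    [[0,0,0],-7.7,-1],
    [[0,0,0],-7.7,-1],
    [[0,0,0],-7.7,-1],
    [[0,0,0],-7.7,-1],
    [[0,0,0],-7.7,-1],
    [[0,0,0],-7.7,-1],
    [[0,0,0],0,-1],
    [[0,0,0],0,-1],
  ],
)

```text
time: 1.8
tcp_pos: [0.4006, -0.2715, 0.1912]
eef_rot: [-0.691, 0.151, -0.151, 0.691]
force: [-0.1, -0.2, 0.2]
finger_gap: 0.0852
```

Run:
```python
from h import *
d=shot("wrist","w1");print(d["fx"],d["cx"],d["cy"],np.round(d["mount"],3).tolist());go([0.41,-.285,.1])
print(np.round(robot.observe()["joint_pos"],2))
for nm,c in(("red",RED),("red2",RED2),("grn",GRN)):
    for q in blobs(d,*c,amin=60)[:3]:
        r=cv2.minAreaRect(q);bp=cv2.boxPoints(r);print(nm,cv2.contourArea(q),np.round(bp).tolist(),np.round([onz(d,x,.0095) for x in bp],3)[:,:2].tolist())
```

```text
309.70691628693146 321.9561010202879 201.13882239995692 [[1.0, -0.001, -0.0, -0.001], [-0.0, -0.286, 0.958, -0.141], [-0.001, -0.958, -0.286, 0.073], [0.0, 0.0, 0.0, 1.0]]
tcp [ 0.4006 -0.2715  0.1912] shift tool mm [14.2 91.2 -8.3] xaxis yaw -24.66
[-0.76  0.21 -0.23  1.13  0.    1.24]
red 869.5 [[329.0, 215.0], [331.0, 147.0], [345.0, 147.0], [343.0, 215.0]] [[0.391, -0.311], [0.424, -0.243], [0.437, -0.25], [0.405, -0.318]]
grn 56860.0 [[203.0, 96.0], [481.0, 3.0], [547.0, 200.0], [268.0, 293.0]] [[0.323, -0.131], [0.653, -0.154], [0.662, -0.417], [0.279, -0.374]]
grn 7557.5 [[-4.0, 52.0], [64.0, 44.0], [84.0, 216.0], [16.0, 224.0]] [[0.005, 0.17], [0.168, 0.051], [0.079, -0.174], [-0.11, -0.109]]
grn 1004.5 [[0.0, 197.0], [0.0, 94.0], [15.0, 94.0], [15.0, 197.0]] [[-0.125, -0.048], [-0.011, 0.093], [0.032, 0.062], [-0.072, -0.072]]
```

View pics/w1.png

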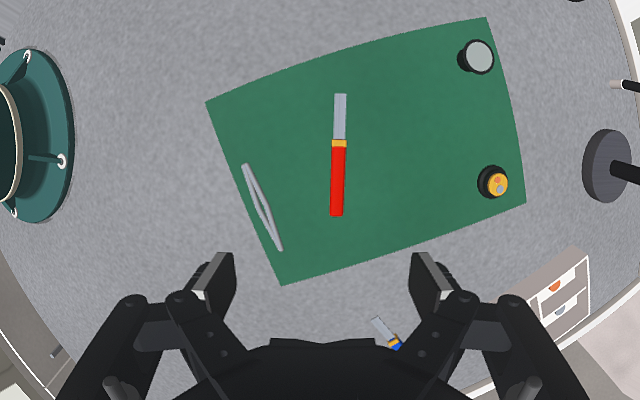

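The wrist view shows the red handle from (336,215) to (338,147), a brass ferrule, and the blade tip at (340.5,94). The tweezers are about 80 mm to the left. I'll work out the grasp from this.

Run:
```python
from h import *
d=shot("wrist");t=shot("top")
tail=onz(d,(336.3,215),.0095);tip=onz(d,(340.7,94),.0095)
v=tip-tail;print("len",np.linalg.norm(v),"yaw",np.degrees(np.arctan2(v[1],v[0])),tail,tip)
# blade by mask
hs=d["hsv"];m=((hs[...,1]<60)&(hs[...,2]>120)).astype(np.uint8);m[:90]=0;m[142:]=0;m[:,:325]=0;m[:,355:]=0
ys,xs=np.nonzero(m);print("blade",xs.min(),xs.max(),ys.min(),ys.max(),[xs[ys==r].mean() for r in(96,110,135)])
# height check: red centroid in wrist / top
a=max(blobs(d,*RED),key=cv2.contourArea);b=max([q for q in blobs(t,*RED)],key=cv2.contourArea)
c=lambda q:(lambda m:(m['m10']/m['m00'],m['m01']/m['m00']))(cv2.moments(q))
print("tri",tri(ray(d,c(a)),ray(t,c(b))),c(a),c(b))
u=v/np.linalg.norm(v); G=tip-u*.068;print("grip pt",G);go([G[0],G[1],.05])
```

```text
len 0.1307013081103944 yaw 63.83424736971352 [ 0.39780955 -0.31411798  0.0095    ] [ 0.45544484 -0.19681066  0.0095    ]
blade 333 346 93 139 [np.float64(339.5), np.float64(339.5), np.float64(338.5)]
tri (array([ 0.41527483, -0.27355761,  0.02869742]), np.float64(0.0007809796178750495)) (337.04647160068845, 180.44884299101165) (404.172335600907, 222.0453514739229)
grip pt [ 0.42545892 -0.25784217  0.0095    ]
tcp [ 0.4006 -0.2716  0.1912] shift tool mm [ 16.9 141.2  22.8] xaxis yaw -24.59
```

Call:
jog_arm(
  steps=[
    [[4,20,6],1.6,-1],
    [[4,20,6],0,-1],
    [[4,20,6],0,-1],
    [[4,20,5],0,-1],
    [[0,20,0],0,-1],
    [[0,20,0],0,-1],
    [[0,0,0],0,-1],
    [[0,0,0],0,-1],
  ],
)

```text
time: 2.75
tcp_pos: [0.425, -0.2578, 0.0717]
eef_rot: [-0.689, 0.16, -0.16, 0.689]
force: [0.2, 0.9, 0.2]
finger_gap: 0.0853
```

Run:
```python
from h import *
d=shot("wrist","w2")
hs=d["hsv"]
a=blobs(d,*RED,amin=100)[0];r=cv2.minAreaRect(a);print(cv2.boxPoints(r).tolist())
m=((hs[...,1]<70)&(hs[...,2]>110)).astype(np.uint8)
n,l,st,ce=cv2.connectedComponentsWithStats(m)
for i in range(1,n):
    if st[i,4]>150 and 250<ce[i][0]<400: print(st[i],ce[i])
go([.4255,-.2578,.005])
```

```text
[[312.0, 202.0], [333.0, 202.0], [333.0, 295.0], [312.0, 295.0]]
[ 314  117   19   72 1323] [322.70748299 152.6266062 ]
[375 325  43  26 466] [395.03004292 338.29613734]
tcp [ 0.4253 -0.2581  0.0721] shift tool mm [-0.  67.1  0.3] xaxis yaw -26.09
```

View pics/w2.png

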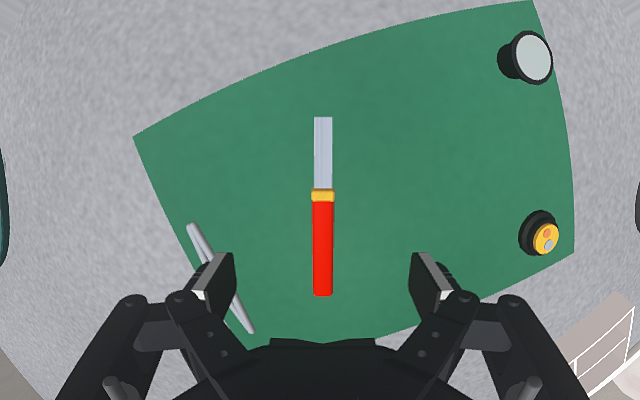

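The knife now lies straight along the tool (blade tip (323,117), handle (312–333, 202–295)). The tweezers, from (190,225) to (252,330), are near the left finger, so I'll check the clearance and the height.

Run:
```python
from h import *
d=shot("wrist");M,p=tool()
e=dict(d);T=np.eye(4);T[:3,:3]=R.from_quat([-0.691,.151,-.151,.691]).as_matrix();T[:3,3]=[.4006,-.2716,.1912];e["cam_to_world"]=T@np.array(d["mount"])
for nm,a,b in(("tip",(323.5,116.5),(340.2,93)),("tail",(322.5,295),(336.3,215.5)),("ferr/red",(322.5,202),(338,147))):
    x,r=tri(ray(d,a),ray(e,b));print(nm,np.round(x,4),round(r,4),"tool:",np.round(1000*M.T@(x-p),1))
for q in((190,225),(200,222),(210,255),(230,280),(252,330)):
    print("tweez tool",np.round(1000*M.T@(onz(d,q,.006)-p),1))
for q in((134,136),(534,1),(574,253)): print("mat",onz(d,q,.002).round(3))
```

```text
tip [ 0.456  -0.1959  0.0045] 0.0004 tool: [-0.  67.8 69.4]
tail [ 0.3982 -0.3129  0.0152] 0.0001 tool: [ -0.5  57.1 -61.1]
ferr/red [ 0.4305 -0.246   0.0158] 0.0006 tool: [-1.  56.5 13.2]
tweez tool [-101.8   66.2   -8.3]
tweez tool [-92.9  66.2  -5.6]
tweez tool [-88.4  66.2 -33.2]
tweez tool [-74.5  66.2 -55.2]
tweez tool [ -62.    66.2 -106.8]
mat [ 0.322 -0.138  0.002]
mat [ 0.658 -0.173  0.002]
mat [ 0.633 -0.41   0.002]
```

Call:
jog_arm(
  steps=[
    [[0,15,0],0,-1],
    [[0,15,0],0,-1],
    [[0,15,0],0,-1],
    [[0,13,0],0,-1],
    [[0,8,0],0,-1],
    [[0,0,0],0,-1],
    [[0,0,0],0,1],
    [[0,0,0],0,1],
    [[0,0,0],0,1],
    [[0,0,0],0,1],
    [[0,0,0],0,1],
    [[0,0,0],0,1],
    [[0,0,0],0,1],
    [[0,0,0],0,1],
    [[0,0,0],0,1],
    [[0,0,0],0,1],
  ],
  newtons=80,
)

```text
time: 4.45
tcp_pos: [0.4251, -0.2578, 0.0058]
eef_rot: [0.689, -0.159, 0.159, -0.689]
force: [-2.4, 2.5, 9.3]
finger_gap: 0.0123
```

Call:
jog_arm(
  steps=[
    [[0,-3,0],0,1],
    [[0,-6,0],0,1],
    [[0,-12,0],0,1],
    [[0,-20,0],0,1],
    [[0,-20,0],0,1],
    [[0,-20,0],0,1],
    [[0,-20,0],0,1],
    [[0,0,0],0,1],
    [[0,0,0],0,1],
  ],
)

```text
time: 5.35
tcp_pos: [0.4251, -0.2578, 0.1064]
eef_rot: [0.689, -0.159, 0.16, -0.689]
force: [-0.8, -0.3, -0.9]
finger_gap: 0.0123
```

Run:
```python
from h import *
d=shot("wrist","w3");print(robot.observe()["force"],robot.observe()["finger_gap"]);go([.5,0,.15])
cv2.imwrite("pics/w3c.png",cv2.resize(d["frame"][40:400,160:500,::-1],None,fx=1.6,fy=1.6))
```

```text
[ 0.02814561 -0.16074978 -0.52324249] 0.012225846786530433
tcp [ 0.4248 -0.2576  0.1058] shift tool mm [-45.6 -44.1 264.4] xaxis yaw -26.05
```

View pics/w3.png

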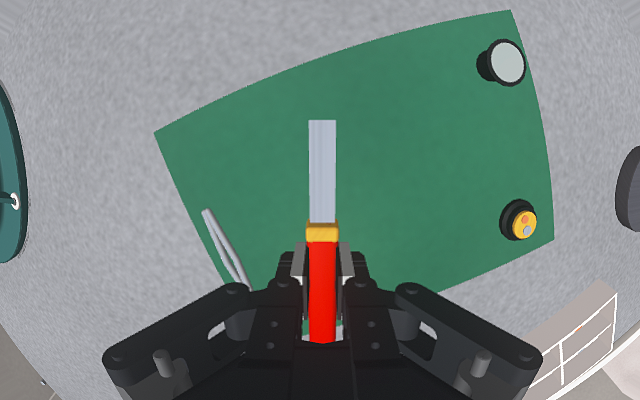

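Call:
jog_arm(
  steps=[
    [[1,-14,27],0,1],
    [[1,-14,27],0,1],
    [[1,-13,27],0,1],
    [[1,-13,27],0,1],
    [[1,0,27],0,1],
    [[1,0,27],0,1],
    [[1,0,27],0,1],
    [[1,0,25],0,1],
    [[0,0,0],-7,1],
    [[0,0,0],-7,1],
    [[0,0,0],0,1],
    [[0,0,0],0,1],
    [[0,0,0],0,1],
  ],
)

```text
time: 6.7
tcp_pos: [0.5259, -0.0691, 0.1599]
eef_rot: [-0.703, 0.076, -0.075, 0.703]
force: [-0.5, -0.5, -0.2]
finger_gap: 0.0124
```

Run:
```python
from h import *
d=shot("wrist","w4");go([.552,.048,.1]);M,p=tool();np.save("w4.npy",d["cam_to_world"])
for q in blobs(d,*YEL,amin=20):
    bp=cv2.boxPoints(cv2.minAreaRect(q));print(cv2.contourArea(q),np.round(bp,1).tolist(),np.round([onz(d,x,.105) for x in bp],4)[:,:2].tolist())
```

```text
tcp [ 0.526  -0.0692  0.16  ] shift tool mm [  0.7  60.  120. ] xaxis yaw -12.19
1194.5 [[284.0, 30.0], [355.0, 30.0], [355.0, 48.0], [284.0, 48.0]] [[0.5288, 0.0593], [0.5722, 0.0497], [0.5696, 0.0379], [0.5263, 0.0474]]
314.0 [[306.0, 228.0], [337.0, 228.0], [337.0, 241.0], [306.0, 241.0]] [[0.5136, -0.0715], [0.5343, -0.076], [0.5324, -0.0855], [0.5114, -0.0809]]
20.5 [[616.0, 193.0], [622.0, 193.0], [622.0, 199.0], [616.0, 199.0]] [[0.8065, -0.1071], [0.8181, -0.1095], [0.8192, -0.116], [0.8074, -0.1135]]
```

View pics/w4.png

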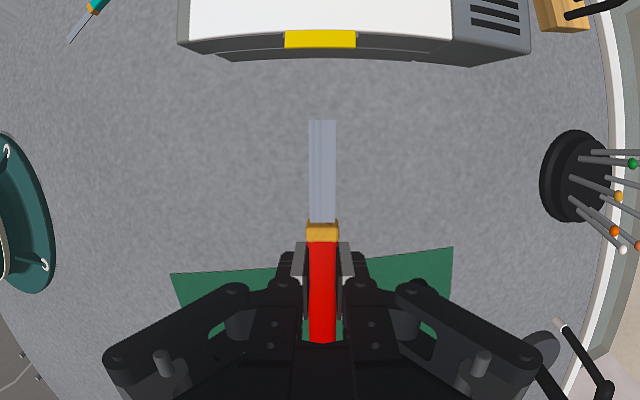

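The lip is at (284–355, 30–48), straight ahead of the blade tip at (322,120), with its yaw matching to within 0.5°. I'll lower to notch height and take the second view from there.

Call:
jog_arm(
  steps=[
    [[0,20,0],0,1],
    [[0,20,0],0,1],
    [[0,20,0],0,1],
    [[0,4,0],0,1],
    [[0,0,0],0,1],
    [[0,0,0],0,1],
  ],
)

```text
time: 7.35
tcp_pos: [0.5266, -0.0692, 0.0971]
eef_rot: [0.703, -0.074, 0.075, -0.703]
force: [0.0, 0.3, 0.1]
finger_gap: 0.0125
```

Run:
```python
from h import *
d=shot("wrist","w5");M,p=tool();e=dict(d);e["cam_to_world"]=np.load("w4.npy");go(p)
o,v=ray(d,(322.5,120));ov,vv=M.T@(o-p),M.T@v;print("tip tool",1000*(ov+vv*(.0695-ov[2])/vv[2]))
o,v=ray(d,(322.5,222));ov,vv=M.T@(o-p),M.T@v;print("ferrule front tool",1000*(ov+vv*(.0215-ov[2])/vv[2]))
Q=blobs(d,*YEL,amin=100)
for q in Q:
    x,y,w,h=cv2.boundingRect(q);print(x,y,w,h)
    if y<150:
        for nm,a,b in(("lowL",(x,y+h),(284,48.5)),("lowR",(x+w,y+h),(355.5,48.5)),("upL",(x,y),(284,29.7)),("upR",(x+w,y),(355.5,29.7))):
            X,r=tri(ray(d,a),ray(e,b));print(nm,np.round(X,4),round(r,4),"tool",np.round(1000*M.T@(X-p),1))
```

```text
tcp [ 0.5267 -0.0692  0.0972] shift tool mm [0. 0. 0.] xaxis yaw -12.07
tip tool [ -0.51800776 -24.04704171  69.5       ]
ferrule front tool [-0.49807024 -4.00226655 21.5       ]
266 0 105 20
lowL [0.5267 0.0461 0.1094] 0.0002 tool [-24.1 -12.2 112.8]
lowR [0.5688 0.0362 0.1119] 0.0001 tool [ 19.2 -14.6 111.9]
upL [0.5273 0.0639 0.0893] 0.0006 tool [-27.3   7.9 130.3]
upR [0.5756 0.053  0.0901] 0.0007 tool [ 22.2   7.2 129.7]
306 228 32 14
```

View pics/w5.png

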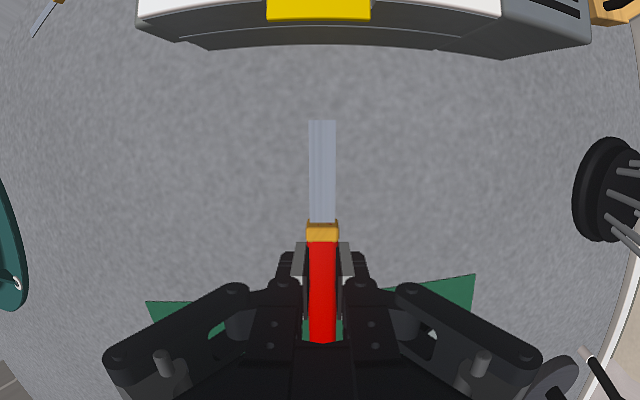

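The blade is level (27 px wide at both tip and root), with its tip about 69 mm ahead of the TCP and the lip edge at about 113 mm. The lip height measures 0.109–0.112, within the baseline error of 0.105. Inserting now.

Call:
jog_arm(
  steps=[
    [[-2,1.5,0],0,1],
    [[0,0,12],0,1],
    [[0,0,12],0,1],
    [[0,0,12],0,1],
    [[0,0,8],0,1],
    [[0,0,6],0,1],
    [[0,0,5],0,1],
    [[0,0,5],0,1],
    [[0,0,4],0,1],
    [[0,0,4],0,1],
    [[0,0,0],0,1],
    [[0,0,0],0,1],
  ],
)

```text
time: 8.6
tcp_pos: [0.5384, -0.0022, 0.0948]
eef_rot: [0.703, -0.074, 0.074, -0.703]
force: [0.0, -0.1, -1.2]
finger_gap: 0.0126
```

Call:
jog_arm(
  steps=[
    [[0,-2,0],0,1],
    [[0,-2,0],0,1],
    [[0,-2,0],0,1],
    [[0,-3,0],0,1],
    [[0,-3,0],0,1],
    [[0,-4,0],0,1],
    [[0,-4,0],0,1],
    [[0,-4,0],0,1],
    [[0,0,0],0,1],
  ],
)

```text
time: 9.5
tcp_pos: [0.5386, -0.0021, 0.1194]
eef_rot: [0.703, -0.074, 0.074, -0.703]
force: [-0.7, 0.5, -0.9]
finger_gap: 0.0124
```

Run:
```python
from h import *
d=shot("wrist","w6");s=robot.observe();print(np.round(s["force"],2),np.round(s["ft_torque"],3),s["tcp_pos"])
```

```text
[ 0.29  0.54 -1.46] [-0.017 -0.007 -0.04 ] [ 0.53856129 -0.0021398   0.11911474]
```

View pics/w6.png

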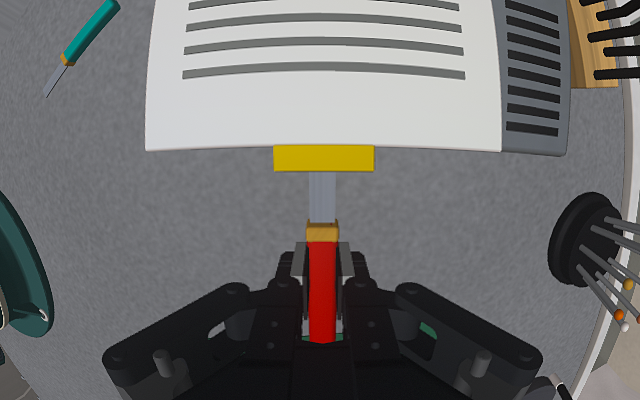

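The blade is under the lip (lip at (274–374, 146–171)) with the gripper clear of it. I'll continue along the hinge arc.

Call:
jog_arm(
  steps=[
    [[0,-8,1.4],0,1],
    [[0,-8,1.9],0,1],
    [[0,-7.8,2.3],0,1],
    [[0,-7.6,2.8],0,1],
    [[0,-7.5,3.2],0,1],
    [[0,-7.3,3.7],0,1],
    [[0,0,0],0,1],
    [[0,0,0],0,1],
  ],
)

```text
time: 10.35
tcp_pos: [0.5418, 0.0131, 0.1651]
eef_rot: [-0.703, 0.074, -0.074, 0.703]
force: [0.3, 0.3, 0.0]
finger_gap: 0.0128
```

Run:
```python
from h import *
d=shot("wrist","w7");M,p=tool();s=robot.observe();print(np.round(s["force"],2),np.round(s["ft_torque"],3),p)
for q in blobs(d,*YEL,amin=100):
    print(cv2.boundingRect(q))
```

```text
[-0.18  0.15 -0.07] [ 0.06  -0.019  0.011] [0.54157287 0.01296842 0.16482988]
(270, 139, 109, 30)
(307, 227, 31, 15)
```

View pics/w7.png

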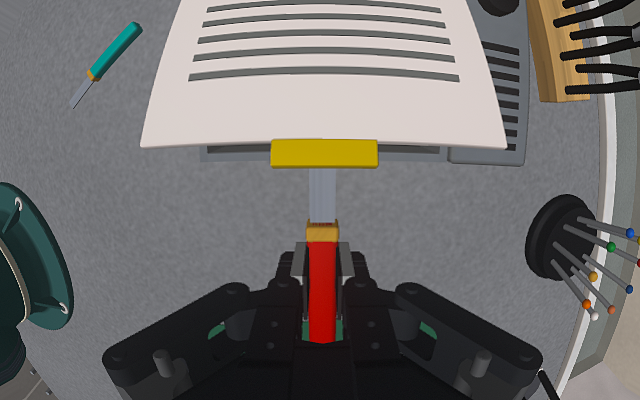

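The cover is at about 0.5 rad, resting on the blade tip, and the knife is still level. I'll swing it the rest of the way.

Call:
jog_arm(
  steps=[
    [[0,-14.4,9.1],0,1],
    [[0,-13.1,10.8],0,1],
    [[0,-11.7,12.3],0,1],
    [[0,-10.1,13.7],0,1],
    [[0,-8.3,14.8],0,1],
    [[0,-6.4,15.8],0,1],
    [[0,-4.3,16.4],0,1],
    [[0,-2.3,16.8],0,1],
    [[0,0,17],0,1],
    [[0,2,17],0,1],
    [[0,1,3],0,1],
    [[0,0,0],0,1],
    [[0,0,0],0,1],
  ],
)

```text
time: 11.7
tcp_pos: [0.5721, 0.1562, 0.2324]
eef_rot: [0.703, -0.074, 0.074, -0.703]
force: [0.5, -0.0, -0.1]
finger_gap: 0.0127
```

Run:
```python
from h import *
s=robot.observe();print(np.round(s["force"],2),np.round(s["ft_torque"],3))
d=shot("wrist","w8");t=shot("top","t8");
cv2.imwrite("pics/m8.png",np.hstack([cv2.resize(d["frame"],(400,250)),t["frame"][80:330,180:580]])[:,:,::-1])
```

```text
[ 0.46 -0.01 -0.15] [-0.008 -0.002 -0.013]
```

View pics/m8.png

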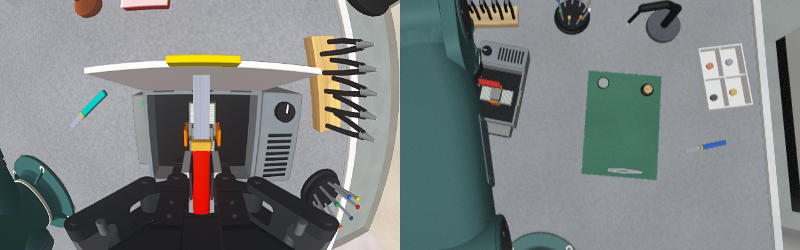

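The cover is fully open and the cassette with its orange catches is visible in the bay. Now I'll take the knife back over the mat.

Call:
jog_arm(
  steps=[
    [[0,0,-20],0,1],
    [[-2,0,-35],0,1],
    [[-2,0,-35],0,1],
    [[-2,0,-35],0,1],
    [[-2,0,-35],0,1],
    [[-2,0,-35],0,1],
    [[-2,0,-35],0,1],
    [[-2,0,-35],0,1],
    [[-2,0,-35],0,1],
    [[-2,10,-35],0,1],
    [[-2,20,-35],0,1],
    [[-2,30,-35],0,1],
    [[0,30,-35],0,1],
    [[0,30,0],0,1],
    [[0,30,0],0,1],
    [[0,20,0],0,1],
    [[0,0,0],0,1],
    [[0,0,0],0,1],
  ],
)

```text
time: 13.6
tcp_pos: [0.4588, -0.2697, 0.0632]
eef_rot: [0.703, -0.074, 0.074, -0.703]
force: [0.6, -0.7, 0.2]
finger_gap: 0.0127
```

Run:
```python
from h import *
d=shot("wrist");go([.46,-.27,.0075])
q=blobs(d,*RED,amin=100)[0];print(cv2.boxPoints(cv2.minAreaRect(q)).tolist())
```

```text
tcp [ 0.4592 -0.2699  0.0637] shift tool mm [ 0.7 56.2  0.1] xaxis yaw -12.06
[[307.0, 242.0], [337.0, 242.0], [337.0, 343.0], [307.0, 343.0]]
```

Call:
jog_arm(
  steps=[
    [[0,20,0],0,1],
    [[0,20,0],0,1],
    [[0,8,0],0,1],
    [[0,5,0],0,1],
    [[0,3,0],0,1],
    [[0,0,0],0,1],
    [[0,0,0],0,1],
    [[0,0,0],0,-1],
    [[0,0,0],0,-1],
    [[0,0,0],0,-1],
    [[0,0,0],0,-1],
    [[0,0,0],0,-1],
    [[0,0,0],0,-1],
    [[0,0,0],0,-1],
  ],
)

```text
time: 15.05
tcp_pos: [0.4589, -0.2694, 0.0066]
eef_rot: [-0.703, 0.074, -0.074, 0.703]
force: [0.3, -0.1, -0.7]
finger_gap: 0.0851
```

Call:
jog_arm(
  steps=[
    [[0,-20,0],0,-1],
    [[0,-35,0],0,-1],
    [[0,-35,0],0,-1],
    [[0,-35,0],0,-1],
    [[0,-35,0],0,-1],
    [[0,-35,0],0,-1],
    [[0,-35,0],0,-1],
    [[2,0,35],0,-1],
    [[3,0,35],0,-1],
    [[3,0,35],0,-1],
    [[3,0,35],0,-1],
    [[3,0,35],0,-1],
    [[3,0,35],0,-1],
    [[3,0,35],0,-1],
    [[2,0,35],0,-1],
    [[0,0,35],0,-1],
    [[0,0,21],0,-1],
    [[0,0,0],0,-1],
    [[0,0,0],0,-1],
  ],
)

```text
time: 16.95
tcp_pos: [0.5504, 0.0547, 0.2364]
eef_rot: [0.703, -0.074, 0.074, -0.703]
force: [-0.0, -0.6, 0.6]
finger_gap: 0.0851
```

Run:
```python
from h import *
d=shot("wrist","w9");np.save("w9.npy",d["cam_to_world"]);go([.5663,.1267,.1])
for q in blobs(d,*ORG,amin=30): print("org",cv2.contourArea(q),np.round(cv2.boxPoints(cv2.minAreaRect(q)),1).tolist(),cv2.boundingRect(q))
for q in blobs(d,*YEL,amin=60): print("yel",cv2.boundingRect(q))
for X in([.548,.0427,.105],[.5663,.1267,.096],[.5663-.0274,.1267+.006,.086],[.5663+.0274,.1267-.006,.086]): print(proj(d,X))
t=shot("top");q=max([q for q in blobs(t,*RED) if 380<q[:,0,0].mean()<440 and q[:,0,1].mean()<250],key=cv2.contourArea);m=cv2.moments(q);print("knife",onz(t,(m['m10']/m['m00'],m['m01']/m['m00']),.0145))
cv2.imwrite("pics/m9.png",np.hstack([d["frame"],cv2.resize(t["frame"][120:270,340:460],(160,200),interpolation=cv2.INTER_CUBIC)[:,:]if 0 else cv2.resize(t["frame"][120:320,380:440],(120,400))])[:,:,::-1])
```

```text
tcp [0.5504 0.0542 0.2365] shift tool mm [  0.5 136.5  74.3] xaxis yaw -12.05
org 193.0 [[345.1000061035156, 124.80000305175781], [346.1000061035156, 96.69999694824219], [355.0, 97.0], [354.0, 125.0999984741211]] (346, 97, 10, 29)
org 128.5 [[292.0, 97.0], [297.0, 97.0], [297.0, 125.0], [292.0, 125.0]] (292, 97, 6, 29)
org 34.5 [[538.0, 299.0], [544.0, 299.0], [544.0, 306.0], [538.0, 306.0]] (538, 299, 7, 8)
[322.84244423 204.72897565]
[323.31011003 110.13504279]
[293.14510222 110.25668762]
[353.35414995 110.64267273]
knife [ 0.45364365 -0.2933873   0.0145    ]
```

View pics/m9.png

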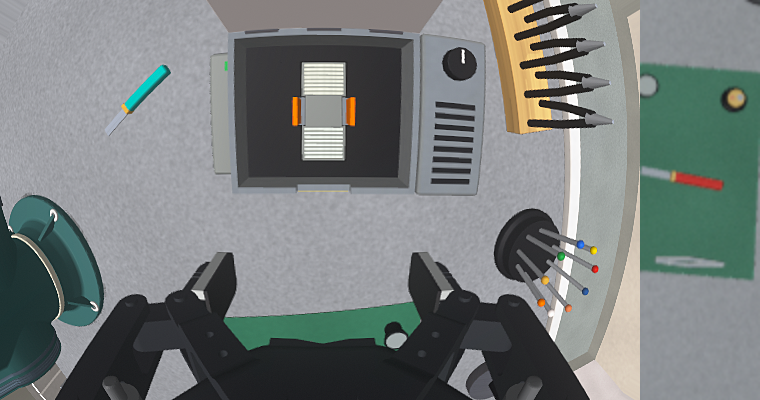

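The knife lies on the mat, and the cassette is seated with its orange catches at columns 292–297 and 346–356, rows 97–126, within 1 px of prediction. I'll move above it and take a second view for height.

Call:
jog_arm(
  steps=[
    [[1,0,25],0,-1],
    [[0,0,25],0,-1],
    [[0,0,24],0,-1],
    [[0,30,0],0,-1],
    [[0,30,0],0,-1],
    [[0,20,0],0,-1],
    [[0,0,0],0,-1],
    [[0,0,0],0,-1],
  ],
)

```text
time: 17.85
tcp_pos: [0.5671, 0.1261, 0.1573]
eef_rot: [0.703, -0.074, 0.075, -0.703]
force: [0.3, 0.1, 0.1]
finger_gap: 0.0858
```

Run:
```python
from h import *
d=shot("wrist","w10");M,p=tool();e=dict(d);e["cam_to_world"]=np.load("w9.npy");go([.5663,.1267,.067])
for q in blobs(d,*ORG,amin=60): print("org",cv2.contourArea(q),cv2.boundingRect(q))
B=sorted([cv2.boundingRect(q) for q in blobs(d,*ORG,amin=60) if abs(cv2.boundingRect(q)[0]-322)<80],key=lambda b:b[0])
if len(B)>1:
  l,r=B[0],B[-1]
  for nm,a,b in(("L",(l[0],l[1]+l[3]/2),(292,111.5)),("R",(r[0]+r[2],r[1]+r[3]/2),(356,111.5))):
    X,res=tri(ray(d,a),ray(e,b));print(nm,X.round(4),round(res,4),"tool",np.round(1000*M.T@(X-p),1))
for X in([.5663-.0274,.1267+.006,.096],[.5663+.0274,.1267-.006,.096]): print(proj(d,X))
```

```text
tcp [0.5675 0.1262 0.1578] shift tool mm [-1.4 90.8  0.2] xaxis yaw -12.09
org 452.5 (281, 185, 13, 51)
org 450.5 (350, 184, 13, 52)
L [0.5365 0.1321 0.078 ] 0.0004 tool [-31.6  79.8  -0.8]
R [0.5969 0.1192 0.0771] 0.0001 tool [30.1 80.7 -0.7]
[281.3980311  217.16732394]
[361.70224212 217.44475742]
```

The catch edges match prediction within about 1 mm. At grasp depth the wrist camera, on the hinge side, would come close to the open cover, so I'll turn the tool half around first (same grasp).

Call:
jog_arm(
  steps=[
    [[0,0,0],-8.58,-1],
    [[0,0,0],-8.58,-1],
    [[0,0,0],-8.58,-1],
    [[0,0,0],-8.58,-1],
    [[0,0,0],-8.58,-1],
    [[0,0,0],-8.58,-1],
    [[0,0,0],-8.58,-1],
    [[0,0,0],-8.58,-1],
    [[0,0,0],-8.58,-1],
    [[0,0,0],-8.58,-1],
    [[0,0,0],-8.58,-1],
    [[0,0,0],-8.58,-1],
    [[0,0,0],-8.58,-1],
    [[0,0,0],-8.58,-1],
    [[0,0,0],-8.58,-1],
    [[0,0,0],-8.58,-1],
    [[0,0,0],-8.58,-1],
    [[0,0,0],-8.58,-1],
    [[0,0,0],-8.58,-1],
    [[0,0,0],-8.58,-1],
  ],
)

```text
time: 19.9
tcp_pos: [0.5677, 0.1266, 0.1582]
eef_rot: [0.124, 0.696, -0.696, -0.123]
force: [-0.6, 1.3, -0.4]
finger_gap: 0.0852
```

Call:
jog_arm(
  steps=[
    [[0,0,0],-8.2,-1],
    [[0,0,0],0,-1],
    [[0,0,0],0,-1],
  ],
)

```text
time: 20.2
tcp_pos: [0.5674, 0.1267, 0.1575]
eef_rot: [0.078, 0.703, -0.703, -0.077]
force: [0.3, 0.6, -0.6]
finger_gap: 0.0853
```

Run:
```python
from h import *
d=shot("wrist","w11");go([.5665,.1265,.067]);print(robot.observe()["joint_pos"])
for q in blobs(d,*ORG,amin=60): print("org",cv2.contourArea(q),cv2.boundingRect(q))
for s in(-1,1): print(proj(d,[.5665+s*.0274,.1265-s*.0058,.096]))
```

```text
tcp [0.5672 0.1267 0.1573] shift tool mm [ 0.8 90.3  0.4] xaxis yaw 167.51
[ 7.95459055e-02  3.88546314e-01 -6.29073564e-02  1.11829690e+00
  1.68233245e-05 -1.27325980e+00]
org 451.0 (282, 184, 13, 51)
org 438.5 (351, 184, 13, 50)
org 263.5 (472, 362, 22, 25)
[362.5098851  217.23583029]
[282.53164629 217.96233189]
```

Call:
jog_arm(
  steps=[
    [[0.5,20,0.5],0,-1],
    [[0,20,0],0,-1],
    [[0,20,0],0,-1],
    [[0,15,0],0,-1],
    [[0,10,0],0,-1],
    [[0,5,0],0,-1],
    [[0,0,0],0,-1],
    [[0,0,0],0,-1],
  ],
)

```text
time: 21.05
tcp_pos: [0.5667, 0.1264, 0.0672]
eef_rot: [0.076, 0.703, -0.703, -0.075]
force: [0.3, -0.7, 0.6]
finger_gap: 0.0853
```

Call:
jog_arm(
  steps=[
    [[0,0,0],0,1],
    [[0,0,0],0,1],
    [[0,0,0],0,1],
    [[0,0,0],0,1],
    [[0,0,0],0,1],
    [[0,0,0],0,1],
    [[0,0,0],0,1],
    [[0,0,0],0,1],
    [[0,0,0],0,1],
    [[0,0,0],0,1],
  ],
  newtons=40,
)

```text
time: 22.05
tcp_pos: [0.5668, 0.1265, 0.068]
eef_rot: [0.076, 0.703, -0.703, -0.075]
force: [-3.8, -0.9, 17.0]
finger_gap: 0.0408
```

Both catches are fully in (gap 40.8 mm, and the same about 2.5 mm under-reading as on the knife gives about 43.5). Lifting straight up.

Call:
jog_arm(
  steps=[
    [[0,-1.5,0],0,1],
    [[0,-1.5,0],0,1],
    [[0,0,0],0,1],
    [[0,-3,0],0,1],
    [[0,-4,0],0,1],
    [[0,0,0],0,1],
  ],
)

```text
time: 22.65
tcp_pos: [0.5666, 0.1264, 0.0771]
eef_rot: [0.076, 0.703, -0.703, -0.075]
force: [-0.3, -0.3, -1.1]
finger_gap: 0.0406
```

Call:
jog_arm(
  steps=[
    [[0,-6,0],0,1],
    [[0,-10,0],0,1],
    [[0,-12,0],0,1],
    [[0,-14,0],0,1],
    [[0,-14,0],0,1],
    [[0,-14,0],0,1],
    [[0,-14,0],0,1],
    [[0,-12,0],0,1],
    [[0,-8,0],0,1],
    [[0,-4,0],0,1],
    [[0,0,0],0,1],
    [[0,0,0],0,1],
    [[0,0,0],0,1],
    [[0,0,0],0,1],
  ],
)

```text
time: 24.05
tcp_pos: [0.5662, 0.1264, 0.1842]
eef_rot: [-0.075, -0.703, 0.703, 0.076]
force: [-0.6, 0.1, -1.5]
finger_gap: 0.0403
```

Run:
```python
from h import *
s=robot.observe();print(np.round(s["force"],2),s["finger_gap"],s["tcp_pos"])
d=shot("wrist","w12");t=shot("scene","s12");
cv2.imwrite("pics/m12.png",np.hstack([cv2.resize(d["frame"],(400,250)),cv2.resize(t["frame"][100:350,200:440],(384,400))[75:325]])[:,:,::-1])
for q in blobs(d,*ORG,amin=60): print("org",cv2.boundingRect(q))
T=np.array(shot("top")["frame"])
t=shot("top")
q=[q for q in blobs(t,*RED) if 380<q[:,0,0].mean()<440 and q[:,0,1].mean()<250]
for c in q: m=cv2.moments(c);print("knife",onz(t,(m['m10']/m['m00'],m['m01']/m['m00']),.0145))
```

```text
[-0.62  0.07 -1.46] 0.040334883852492655 [0.5661538  0.12638237 0.18417122]
org (271, 220, 18, 90)
org (356, 220, 18, 90)
knife [ 0.45364365 -0.2933873   0.0145    ]
```

View pics/m12.png

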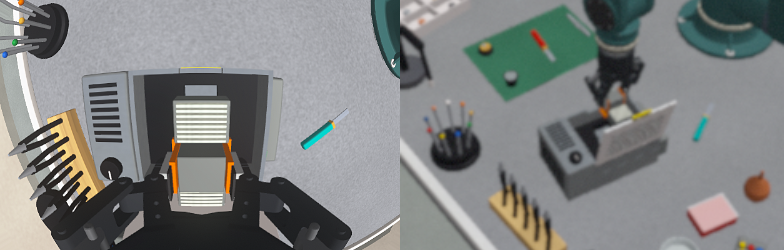

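The cassette is up, level, and clear of the housing and the open cover. The wrist carries 1.5 N, which is its weight. The knife is still on the mat.

```bash
python3 -c "
from rig import robot
print(robot.hand_in())"
```

```text
the job is handed in; nothing more can be done
None
```

I handed the job in at about 24 s of the 62 s allowed. The cassette was held up over its open bay and the knife was back on the mat; the hand-in reported no verdict.

**What I did:**
- I levered the cover up with the blade of the red-handled knife in the pry notch, then swung it open to about 1.75 rad (worked out from the blade-tip path).
- I laid the knife on the mat and turned the tool half around, so the wrist camera stayed clear of the open cover.
- I pinched both catches and lifted the cassette straight up.

**Last checks:**
- **Catches:** the finger gap read 40.3 mm. The gripper read 12.3 mm on the 15 mm knife handle, so this means about 43 mm, or both catches fully in.
- **Cassette:** the wrist carried about 1.5 N, matching its weight. Its underside was about 0.155 m up, worked out from the lift rather than measured. It looked level and clear of the cover and housing.
- **Knife:** it was still at (0.454, −0.293) on the mat, unmoved since I let go. In the last pictures the nearby bystanders looked undisturbed; I did not measure their positions.

**Readings that disagreed or stood out:**
- **Heights:** the lip measured 0.109–0.112 m against the 0.105 m given, and an early two-camera height for the knife came out at 29 mm. I put both down to short baselines and coarse masks, and went by closer views and the forces.
- **Force:** the wrist briefly felt about 17 N upwards as the catches closed, and this went away when I lifted.
- **Lever force:** the force while levering was close to sensor noise, so I judged that contact mainly from the cover following the blade.

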